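Count to the third gap and shelve the carton

TASK

Run a fingertip lightly along the label rail on top of the pantry's divider rack, starting on the plate over the first gap at the robot's left-hand end, keeping on the rail past the second plate and stopping on the third, without touching the fourth or any later plate. Then, with the fingers only pushing, slide the small carton that stands on the counter in front of the rack across to the third gap and push it in, upright and square, fully home against the back of the rack. Do not pick up or tip the carton, and leave all the other goods where they are.

Things in the scene. Friction and masses are not known exactly. Their poses are not given: they have to be found in the camera images.
- rack: grey fixed divider rack, 74 (x) x 342 (y) mm: seven upright dividers 6 mm thick, 62 mm high, at 56 mm pitch make six gaps 50 mm clear, open to the robot, with no floor. Origin: centre of its footprint on the counter; x into the gaps (away from the robot), y to the robot's left. Mouths at x = -37 mm, back panel face at x = +31; gap centres at y = +140 (first), +84, +28 (third), -28, -84, -140
- rail: aluminium label rail along y over the gap mouths: strip 12 mm wide, 8 thick, with six plates, tops flush. Origin: mid length, underside, at rack x = -29 mm, 70 mm above the counter (top at 78 mm); axes as the rack's. Sprung: begins to sink at about 1.5 N, sinks at most 6 mm at about 6 N, then is hard; comes back up by itself
- tab1: aluminium label plate number 1 on the rail, over gap 1 counting from the robot's left (first); 18 (x) x 24 (y) x 8 mm, origin at the centre of its underside, so its top is 8 mm above the origin; part of the rail and sinks with it
- tab2: aluminium label plate number 2 on the rail, over gap 2 counting from the robot's left (second); 18 (x) x 24 (y) x 8 mm, origin at the centre of its underside, so its top is 8 mm above the origin; part of the rail and sinks with it
- tab3: aluminium label plate number 3 on the rail, over gap 3 counting from the robot's left (third); 18 (x) x 24 (y) x 8 mm, origin at the centre of its underside, so its top is 8 mm above the origin; part of the rail and sinks with it
- tab4: aluminium label plate number 4 on the rail, over gap 4 counting from the robot's left (fourth); 18 (x) x 24 (y) x 8 mm, origin at the centre of its underside, so its top is 8 mm above the origin; part of the rail and sinks with it
- tab5: aluminium label plate number 5 on the rail, over gap 5 counting from the robot's left (fifth); 18 (x) x 24 (y) x 8 mm, origin at the centre of its underside, so its top is 8 mm above the origin; part of the rail and sinks with it
- tab6: aluminium label plate number 6 on the rail, over gap 6 counting from the robot's left (last); 18 (x) x 24 (y) x 8 mm, origin at the centre of its underside, so its top is 8 mm above the origin; part of the rail and sinks with it
- mid12 (a point): point on top of the rail midway between plates 1 and 2 (over the divider); axes as the rack's
- mid23 (a point): point on top of the rail midway between plates 2 and 3 (over the divider); axes as the rack's
- gap3 (a point): centre of the mouth of the third gap, which is empty, at counter height; axes as the rack's, x into the gap
- carton: the carton to put away: cardboard, 84 (x) x 36 (y) x 56 mm high, 100 to 190 g, standing before the rack, left or right of the third gap, long side roughly along the gaps. Origin: centre of its underside; x along its length, away from the robot. Home against the back panel its origin is at rack x = -11 mm and its near end stands out 16 mm from the mouths; it passes under the rail
- tin: short steel tin, radius 33, height 42 mm, standing in front of the rack on the other side of the third gap from the carton; leave alone; origin at the centre of its underside
- stock_box: cardboard box 62 x 40 x 52 mm in the second gap; leave alone; origin at the centre of its underside
- small_can: steel can, radius 22, height 54 mm, in the fifth gap; leave alone; origin at the centre of its underside
- jar: glass jar, radius 36, height 110 mm, right of the work; leave alone; origin at the centre of its underside
- mug: white mug, radius 40, height 90 mm, left of the work; leave alone; origin at the centre of its underside
- bottle: amber bottle, radius 30, height 170 mm, behind the rack; leave alone; origin at the centre of its underside
- rolls: cardboard drum, radius 26, height 50 mm, behind the rack; leave alone; origin at the centre of its underside
There are look-alikes about, which are no part of the job. What is shaped like the carton but yellow is not meant.

How it is judged:
On the way, in this order (a step that is already met when the one before it is completed fails the run):
1. a fingertip touches the plate over the first gap (contact force between the fingers and tab1 above 0.3 N), for 0.05 s.
2. it runs along the rail between the first and second plates (contact force between the fingers and rail above 0.3 N and y of the grasp point in the frame of mid12 between -0.009 and 0.009 m).
3. it touches the second plate (contact force between the fingers and tab2 above 0.3 N), for 0.02 s.
4. it runs along the rail between the second and third plates (contact force between the fingers and rail above 0.3 N and y of the grasp point in the frame of mid23 between -0.009 and 0.009 m).
5. it touches the third plate (contact force between the fingers and tab3 above 0.3 N), for 0.05 s.
6. the carton is pushed home in the third gap (x of carton in the frame of rack above -0.017 m and y of carton in the frame of gap3 between -0.012 and 0.012 m and angle between carton's own z axis and vertical below 0.1 rad and angle between the x axis of carton and the x axis of rack, either way round below 0.2 rad and height (world z) of carton below 0.006 m), for 0.2 s.
At the end, for the whole second after the job is handed in: the carton stands upright on the counter in the third gap, its far end within 6 mm of the back panel, within 12 mm of the gap's centre line and 0.2 rad of square, at rest and let go (all of step 6 and linear speed of carton below 0.01 m/s); the robot touches nothing.
It fails at once if the fingers touch the fourth or a later plate (contact force between the fingers and tab4 above 0.3 N or contact force between the fingers and tab5 above 0.3 N or contact force between the fingers and tab6 above 0.3 N).
It fails at once if the rail is pressed hard (over 30 N) (contact force between the fingers and rail above 30 N).
It fails at once if the carton is lifted off the counter or tipped (height (world z) of carton above 0.015 m or angle between carton's own z axis and vertical above 0.35 rad).
It fails at once if other goods are moved more than 2 cm (distance of any of tin, stock_box, small_can, jar, mug, bottle, rolls from where it was at the start of the episode above 0.02 m).
It also fails if it takes over 72 s, if anything falls off the work surface, if the arm or the gripper's body presses on something with over 40 N, if the wrist force passes 120 N, or if a joint passes its speed limit or range.

ROBOT

A 6-joint arm with a two-finger parallel gripper is mounted at the origin on the work surface. World frame = base frame: x ahead of the robot, y to its left, z up, the work surface at z = 0. Lengths are in m, angles in rad, forces in N, time in s.
With the tool pointing down it reaches from about 0.35 to 0.85 m from the base axis. Payload 8.1 kg.
Tool frame: the origin (TCP) lies midway between the tips of the shut fingers; the grasp point (between the pads) lies 19 mm behind it; z points along the fingers, y is the direction in which the jaws open and shut (so a half turn about z gives the same grasp; the last joint's range is limited). The gripper opens to 93 mm and grips with 3 to 60 N. Pads are 15 mm wide; open, the fingers measure 128 mm over their backs; the gripper's body (75 mm by 188 mm) begins 65 mm behind the grasp point.
Start: joints at [1.119, 0.13, 1.488, -0, 1.523, -0.085], TCP at [0.215, 0.56, 0.219] pointing down, gripper open.
Joint ranges: [-2.96, 2.96], [-0.89, 2.26], [0.02, 2.5], [-1.34, 4.48], [0, 2.73], [-2.66, 2.66]. Speed limits (rad/s): [2.39, 2.39, 2.79, 3.14, 3.14, 3.14].

INTERFACE

Orientations are given as a unit quaternion [w, x, y, z].
In Python, from workcell import robot gives the robot as it stands. The module is installed in compiled form; this text tells all that it offers. Calls block until the motion is done:
- robot.move_ptp(position, orientation): joint-space move of the TCP to a pose.
- robot.move_linear(position, vel=0.15, orientation=None): straight line of the TCP; orientation=None keeps the orientation; vel is the mean speed in m/s.
- robot.move_j(angles): joint-space move.
- robot.gripper_to(opening, f_grip=None): opening from 0.0 (shut) to 1.0 (fully open); f_grip is the grip in N (None keeps the last); returns when the fingers have stopped.
- robot.dwell(seconds).
- robot.solve_ik(position, orientation): joint angles nearest the present ones, or None.
- robot.read_state(): the state.
- robot.grab_frame(name): name is "scene" or "top" or "wrist"; returns a dict with "color" (420x560x3 uint8, red, green, blue), "fx", "fy", "cx", "cy" (pixels), "k1" (the pictures are not rectified: a ray, as slopes to the right and down, at radius r is drawn at 1 + k1 r^2 times it, then the intrinsics apply), "R" (3x3) and "t" (3): a world point X has camera coordinates R X + t; the wrist camera has in their place "T_tool_cam" (4x4, takes a point from camera to tool coordinates, whose origin is the TCP and whose axes are the flange's). Camera axes: x right, y down, z forward; pixel columns grow to the right and rows downward; lengths in m; the calibration is good to about 2 mm. A picture is of the moment at which its call begins: read the wrist's pose just before it. There is no depth.
A pose or a line that the arm cannot do raises robot.PlanningError and nothing moves.
- robot.hand_in(): hands the job in, once; it reports no verdict.
Trained networks look in a picture, given as the dict that the camera call returned (one of the last four; its "shot" number tells which), for a name from the list of things; names that differ only in an ending like _2 or _b are one class to them, and where a whole thing is asked for, a point or a joint stands for the part that bears it (a point fixed in the world has none). Each returns a list of dicts, best first, with "conf" (0 to 1); they miss things now and then, are a little off and sometimes report something else, mostly with a low value. They report only what shows in the picture. A call takes as long as a camera call. They do not tell look-alikes from the thing itself.
- robot.recognise(thing, picture): "point" ([column, row] in pixels, amid what is visible of it).
- robot.place_of(thing, picture): "point" ([column, row] in pixels: a listed point, or the origin of a listed thing).
The state is a dict: "time": time; "joint_pos": joint angles; "dq": joint speeds; "joint_torque": joint torques, N m; "tool_pos": TCP position; "eef_rot": TCP orientation; "wrist_force": force on the tool from outside, world axes, zero at the start; "ft_torque": the same for the moment, N m; "opening": opening from 0.0 (shut) to 1.0 (fully open).
Only numpy, scipy, OpenCV 4.12 (cv2) and the standard library are available. Lean on these libraries where they do the work, as an engineer would, in place of code of your own. Each camera call takes 0.05 s, during which the arm holds its last target. There are 200 camera calls.

## Working session

There is one attempt and no reset: what is moved stays moved. The work goes in short steps, each a Python script; the robot and the scene stay as the last script left them, time stands still between calls to the robot, and variables do not carry over. Pictures are saved under pics/ and viewed, about 8 in all and at most 12, crops included, and the job is handed in when it is done.

```bash
mkdir -p pics
cat > h.py <<'E'
import numpy as np, cv2
from workcell import robot
from scipy.spatial.transform import Rotation as Ro
def rot(q): return Ro.from_quat([q[1],q[2],q[3],q[0]]).as_matrix()
def grab(n):
    s=robot.read_state(); f=robot.grab_frame(n)
    if n=="wrist":
        T=np.eye(4);T[:3,:3]=rot(s["eef_rot"]);T[:3,3]=s["tool_pos"]
        C=T@np.array(f["T_tool_cam"]); f["Rc"]=C[:3,:3]; f["o"]=C[:3,3]
    else:
        R=np.array(f["R"]); f["Rc"]=R.T; f["o"]=-R.T@np.array(f["t"])
    return f
def ray(f,p):
    K=np.array([[f["fx"],0,f["cx"]],[0,f["fy"],f["cy"]],[0,0,1.]])
    d=np.array([(p[0]-f["cx"])/f["fx"],(p[1]-f["cy"])/f["fy"]]); u=d.copy()
    for _ in range(20): u=d/(1+f["k1"]*(u@u))
    v=f["Rc"]@np.array([u[0],u[1],1]); return f["o"],v/np.linalg.norm(v)
def at_z(f,p,z):
    o,v=ray(f,p); return o+v*(z-o[2])/v[2]
def tri(obs):
    A=np.zeros((3,3));b=np.zeros(3)
    for f,p in obs:
        o,v=ray(f,p);M=np.eye(3)-np.outer(v,v);A+=M;b+=M@o
    return np.linalg.solve(A,b)
def proj(f,X):
    c=f["Rc"].T@(np.array(X)-f["o"]);u=c[:2]/c[2];u=u*(1+f["k1"]*(u@u))
    return np.array([f["fx"]*u[0]+f["cx"],f["fy"]*u[1]+f["cy"]])
def save(f,n): cv2.imwrite("pics/"+n,cv2.cvtColor(f["color"],cv2.COLOR_RGB2BGR))
E
python3 - <<'E'
from h import *
s=robot.read_state();print(s["time"],s["tool_pos"],s["eef_rot"],s["opening"])
fs={n:grab(n) for n in("scene","top")}
for n in fs: save(fs[n],n+"0.png")
for n,z in [("rack",0),("rail",.07),("tab1",.07),("tab2",.07),("tab3",.07),("tab4",.07),("tab6",.07),("gap3",0),("carton",0),("tin",0)]:
    r={k:robot.place_of(n,fs[k]) for k in fs}
    for k in r: print(n,k,[(np.round(d["point"],1).tolist(),round(d["conf"],2),at_z(fs[k],d["point"],z)[:2].round(4).tolist()) for d in r[k][:3]])
    if r["scene"] and r["top"]: print("   tri",tri([(fs[k],r[k][0]["point"]) for k in r]).round(4))
print(robot.read_state()["time"], fs["top"]["o"],fs["scene"]["o"])
E
```

```text
0.0 [0.21489713 0.55956755 0.21759627] [-2.43612848e-04  1.82366557e-01  9.83230179e-01 -8.91598701e-04] 0.998936033806237
rack scene [([293.9, 269.0], 0.77, [0.6786, 0.0337]), ([283.3, 244.5], 0.34, [0.6199, -0.0008]), ([341.1, 244.0], 0.33, [0.5929, 0.1307])]
rack top [([222.7, 236.2], 0.66, [0.4886, 0.184]), ([269.4, 175.9], 0.57, [0.6775, 0.0414]), ([267.0, 182.7], 0.37, [0.656, 0.0487])]
   tri [ 0.526   0.1192 -0.1951]
rail scene [([298.9, 239.5], 0.96, [0.6438, 0.0359]), ([309.5, 257.2], 0.58, [0.683, 0.0646])]
rail top [([272.9, 183.0], 0.72, [0.6453, 0.0274])]
   tri [0.6447 0.0316 0.0707]
tab1 scene [([261.4, 241.5], 0.66, [0.6643, -0.0427]), ([338.2, 243.9], 0.62, [0.6386, 0.1206]), ([284.2, 241.3], 0.61, [0.6544, 0.0054])]
tab1 top [([236.8, 186.7], 0.62, [0.6338, 0.1335]), ([318.4, 177.6], 0.59, [0.662, -0.1063]), ([221.8, 185.7], 0.54, [0.6365, 0.1776])]
   tri [0.657  0.0444 0.1144]
tab2 scene [([261.4, 241.5], 0.66, [0.6643, -0.0427]), ([338.2, 243.9], 0.62, [0.6386, 0.1206]), ([284.2, 241.3], 0.61, [0.6544, 0.0054])]
tab2 top [([236.8, 186.7], 0.62, [0.6338, 0.1335])
[... 1199 characters left out ...]
, [0.5147, -0.0505]), ([245.9, 181.4], 0.22, [0.6598, 0.1147])]
   tri [ 0.6288  0.0606 -0.0118]
carton scene [([367.9, 215.6], 0.82, [0.5, 0.186]), ([411.9, 191.6], 0.74, [0.405, 0.2888]), ([338.9, 175.3], 0.63, [0.3871, 0.1035])]
carton top [([220.8, 236.4], 0.91, [0.4879, 0.1898]), ([244.4, 270.9], 0.75, [0.3829, 0.1152]), ([188.1, 262.6], 0.69, [0.4072, 0.2885])]
   tri [ 0.4882  0.1901 -0.0154]
tin scene [([271.9, 204.2], 0.92, [0.5111, -0.0485]), ([365.6, 248.8], 0.2, [0.595, 0.1875])]
tin top [([298.4, 227.5], 0.68, [0.5169, -0.0498]), ([221.6, 236.8], 0.68, [0.4867, 0.1873])]
   tri [ 0.5165 -0.0486  0.0074]
1.1 [ 0.48484837 -0.01968546  1.20577768] [1.20018908 0.07646354 0.95016608]
```

Run:
```python
import cv2,numpy as np
a=cv2.imread("pics/top0.png")[120:320,120:400]
cv2.imwrite("pics/topc.png",cv2.resize(a,None,fx=2.8,fy=2.8,interpolation=cv2.INTER_CUBIC))
```

```text
(no output)
```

View pics/topc.png

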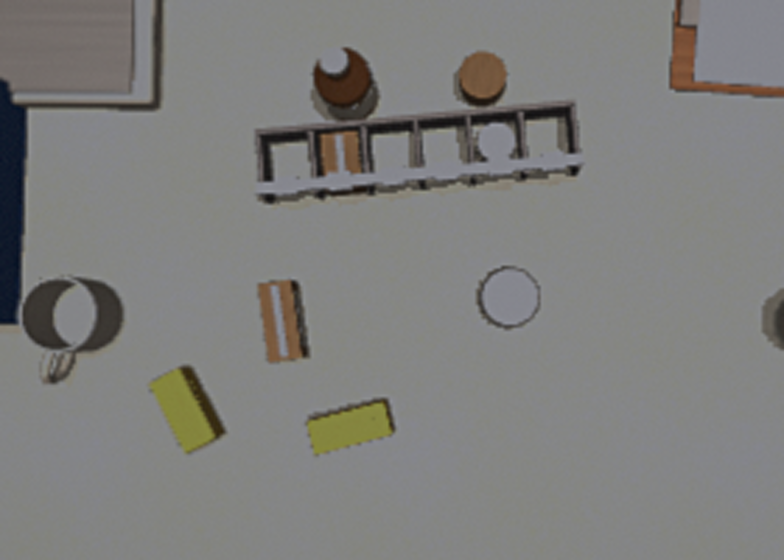

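View pics/scene0.png

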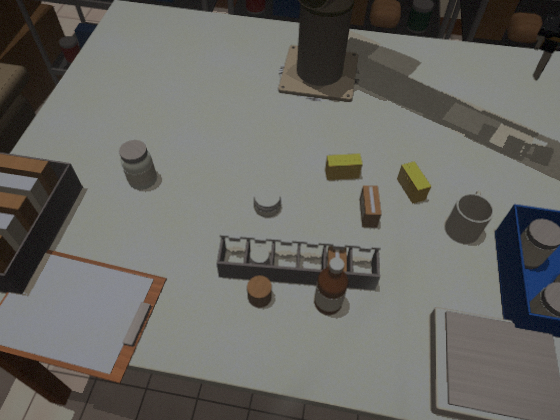

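The top picture shows the brown carton with a white stripe at about (221,234) and two yellow look-alikes nearer the robot. The tin is at (302,226). The rack is yawed by about +4.5°, with gap 1 on the left and the bottle behind gap 2. I'll move in for a closer look with the wrist camera.

```bash
cat >> h.py <<'E'
def qyaw(t,jx=False):
    "tool down; jaws along rack y (yaw t), or along rack x if jx"
    if jx: t=t-np.pi/2
    return [0,-np.sin(t/2),np.cos(t/2),0]
E
python3 - <<'E'
from h import *
f=grab("top")
L=at_z(f,[212.9,187.1],.078);R=at_z(f,[327.1,178.2],.078);d=L-R
print(L,R,np.linalg.norm(d),np.arctan2(-d[0],d[1]))
th=.1
robot.gripper_to(0.0,20)
s=robot.read_state();print(s["opening"])
from math import *
for q in (qyaw(th),[0]+[qyaw(th)[2],-qyaw(th)[1],0][0:3]):
    print(q,robot.solve_ik([.56,.09,.27],q))
print(np.round(robot.grab_frame("wrist")["T_tool_cam"],3))
robot.move_ptp([.56,.09,.27],qyaw(th))
f=grab("wrist");save(f,"w1.png")
for n in("rack","rail","tab1","gap3","carton","mid12","mid23"):
    z={"rail":.07,"tab1":.07,"mid12":.078,"mid23":.078}.get(n,0)
    print(n,[(np.round(d["point"],1).tolist(),round(d["conf"],2),at_z(f,d["point"],z)[:2].round(4).tolist()) for d in robot.place_of(n,f)[:7]])
print(robot.read_state()["time"],robot.read_state()["tool_pos"])
E
```

```text
[0.63112018 0.2021335  0.078     ] [ 0.65907873 -0.13100578  0.078     ] 0.33431042137188804 0.08372830618854163
0.0015390363187884227
[0, np.float64(-0.04997916927067833), np.float64(0.9987502603949663), 0] [ 6.89583862e-02  2.56435959e-02  1.50551466e+00 -4.44089210e-16
  1.61043440e+00 -1.60183794e+00]
[0, np.float64(0.9987502603949663), np.float64(0.04997916927067833), 0] [ 6.89583862e-02  2.56435959e-02  1.50551466e+00 -4.44089210e-16
  1.61043440e+00  1.53975471e+00]
[[ 0.    -0.97  -0.244  0.066]
 [ 1.     0.001 -0.001 -0.   ]
 [ 0.001 -0.244  0.97  -0.165]
 [ 0.     0.     0.     1.   ]]
rack [([236.8, 253.8], 0.57, [0.6777, 0.0449]), ([345.0, 140.6], 0.35, [0.4945, 0.1825])]
rail [([226.2, 255.3], 0.75, [0.6516, 0.0377]), ([208.2, 254.6], 0.39, [0.6531, 0.0147])]
tab1 [([160.4, 252.4], 0.57, [0.6567, -0.0471]), ([117.7, 250.0], 0.57, [0.6596, -0.1035]), ([335.0, 258.1], 0.55, [0.6414, 0.1767]), ([247.3, 254.7], 0.55, [0.648, 0.0645]), ([205.3, 251.9], 0.41, [0.6497, 0.0108])]
gap3 []
carton [([428.8, 79.7], 0.86, [0.4006, 0.2852]), ([302.4, 51.0], 0.8, [0.3851, 0.1096]), ([343.3, 138.4], 0.66, [0.4918, 0.1796]), ([490.9, 166.9], 0.3, [0.5067, 0.404])]
mid12 [([311.3, 255.8], 0.62, [0.638, 0.1446])]
mid23 [([311.3, 255.8], 0.62, [0.638, 0.1446])]
5.15 [0.55995941 0.0902377  0.26998339]
```

View pics/w1.png

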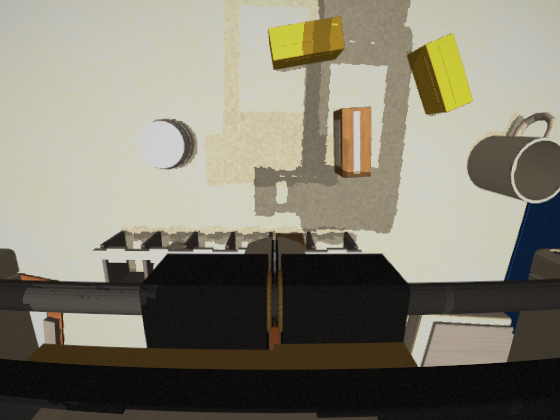

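The wrist view shows the brown carton at (353,141), the tin at (166,144) and the rail at row ~245, partly hidden by the fingers. I'll move further forward so the rack sits in the clear upper half of the image.

Run:
```python
from h import *
th=.075
for i,p in enumerate([[.75,.03,.26],[.75,.12,.26]]):
    robot.move_ptp(p,qyaw(th))
    f=grab("wrist");save(f,f"w{i+2}.png");np.save(f"w{i+2}.npy",{k:f[k] for k in f if k!="color"},allow_pickle=True)
    for n in("rack","rail","tab1","gap3","carton","mid12"):
        z={"rail":.07,"tab1":.07,"mid12":.078,"mid23":.078}.get(n,0)
        print(n,[(np.round(d["point"],1).tolist(),round(d["conf"],2),at_z(f,d["point"],z)[:2].round(4).tolist()) for d in robot.place_of(n,f)[:7]])
print(robot.read_state()["time"])
a=np.vstack([cv2.imread(f"pics/w{i}.png")[:270] for i in(2,3)]);cv2.imwrite("pics/w23.png",a)
```

```text
rack [([283.7, 130.0], 0.91, [0.6791, 0.0371]), ([311.0, 100.6], 0.57, [0.6383, 0.07])]
rail [([290.4, 102.2], 0.89, [0.6493, 0.0401]), ([210.9, 103.6], 0.45, [0.6571, -0.0477])]
tab1 [([364.8, 104.3], 0.95, [0.6446, 0.1228]), ([212.0, 105.8], 0.83, [0.6594, -0.0464]), ([162.8, 107.1], 0.81, [0.6642, -0.1017]), ([314.6, 102.4], 0.76, [0.6474, 0.0668]), ([263.9, 106.6], 0.76, [0.6562, 0.0112])]
gap3 []
carton []
mid12 [([339.4, 101.8], 0.66, [0.6453, 0.0926]), ([388.3, 101.0], 0.63, [0.6396, 0.146])]
rack [([219.3, 123.3], 0.95, [0.6771, 0.0413])]
rail [([205.5, 96.0], 0.68, [0.6498, 0.0371])]
tab1 [([333.2, 96.6], 0.91, [0.6396, 0.1777]), ([180.7, 102.2], 0.83, [0.6582, 0.0095]), ([130.8, 97.9], 0.68, [0.6569, -0.0473]), ([230.2, 94.5], 0.67, [0.6464, 0.0643]), ([84.4, 100.6], 0.65, [0.6625, -0.102]), ([281.8, 95.4], 0.59, [0.6431, 0.1211])]
gap3 [([269.8, 181.8], 0.4, [0.7511, 0.1149])]
carton []
mid12 [([258.1, 94.5], 0.97, [0.645, 0.0955]), ([306.7, 94.3], 0.72, [0.6407, 0.1476]), ([219.3, 125.0], 0.34, [0.6801, 0.0551])]
7.1167
```

View pics/w23.png

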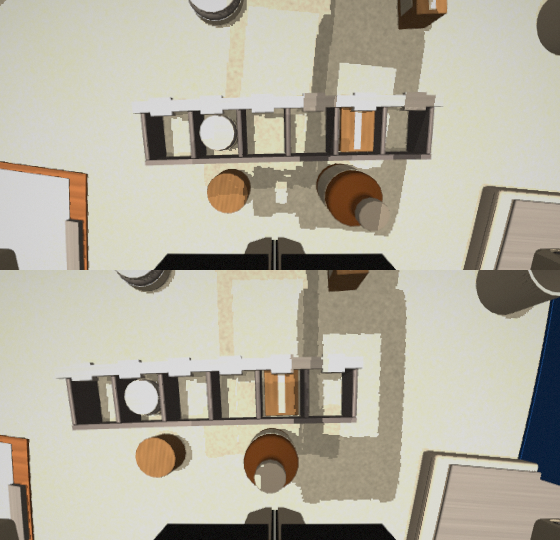

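The rack and tabs are clear: rail at rows ~103 and ~366, bottle and drum behind. The tabs fit a yaw of 0.084 and a rail centre at about (0.650, 0.037). Next is the rail run.

```bash
cat >> h.py <<'E'
TH=.084; RAIL=np.array([.650,.037])
ex=np.array([np.cos(TH),np.sin(TH)]); ey=np.array([-np.sin(TH),np.cos(TH)])
RACK=RAIL+.029*ex
def W(x,y,z): return [*(RACK+x*ex+y*ey),z]
E
python3 - <<'E'
from h import *
a,b=[np.load(f"w{i}.npy",allow_pickle=True).item() for i in(2,3)]
print("tri tab3",tri([(a,[314.6,102.4]),(b,[230.2,94.5])]),"tab2",tri([(a,[364.8,104.3]),(b,[281.8,95.4])]))
q=qyaw(TH)
robot.move_ptp(W(-.029,.140,.19),q)
robot.move_linear(W(-.029,.140,.095),.12)
robot.dwell(.2)
F0=np.mean([robot.read_state()["wrist_force"] for _ in range(3)],0);print("F0",F0)
F=lambda:np.array(robot.read_state()["wrist_force"])-F0
z=.086
while z>.071:
    robot.move_linear(W(-.029,.140,z),.03);robot.dwell(.03)
    f=F()
    if f[2]>2.3: break
    z-=.0007
print("contact",z,f,robot.read_state()["tool_pos"])
if f[2]<2.3: robot.move_linear(W(-.029,.140,.12)); raise SystemExit
robot.dwell(.15)
y=.140
for i in range(16):
    y-=.007
    robot.move_linear(W(-.029,y,z),.06)
    f=F();print(round(y,3),round(z,4),f.round(2))
    if f[2]<2: z-=.0006
    elif f[2]>5: z-=-.0006
robot.dwell(.15);print(F().round(2))
robot.move_linear(W(-.029,y,.13),.12)
print(robot.read_state()["time"])
E
```

```text
tri tab3 [0.64782914 0.06567755 0.0793734 ] tab2 [0.64460499 0.12095433 0.07698614]
F0 [-0.32092425 -0.65377022 -0.24525901]
contact 0.0761999999999999 [-0.05490843  0.76544614  2.81597726] [0.63833756 0.17651026 0.07625719]
0.133 0.0762 [ 0.23 -0.38  2.3 ]
0.126 0.0762 [ 0.88 -1.31  3.55]
0.119 0.0762 [ 0.94 -2.25  2.62]
0.112 0.0762 [ 1.47 -1.26  2.79]
0.105 0.0762 [ 0.55 -2.35  2.24]
0.098 0.0762 [ 0.57 -2.24  3.45]
0.091 0.0762 [ 0.26 -2.1   3.73]
0.084 0.0762 [ 1.02 -0.7   2.22]
0.077 0.0762 [ 0.4  -0.53  2.4 ]
0.07 0.0762 [-0.01 -1.3   2.9 ]
0.063 0.0762 [ 0.71 -2.26  3.18]
0.056 0.0762 [ 1.57 -2.02  3.52]
0.049 0.0762 [ 0.79 -1.67  3.56]
0.042 0.0762 [ 0.34 -1.15  3.8 ]
0.035 0.0762 [ 0.63 -1.35  2.72]
0.028 0.0762 [ 0.19 -1.59  2.56]
[ 0.09 -1.85  2.99]
18.5
```

Run:
```python
from h import *
robot.move_ptp([.58,.17,.24],qyaw(TH,True) if 0 else qyaw(TH))
f=grab("wrist");save(f,"w4.png");t=grab("top")
for g,n in((f,"wrist"),(t,"top")):
    print(n,[(np.round(d["point"],1).tolist(),round(d["conf"],2),at_z(g,d["point"],0)[:2].round(4).tolist()) for d in robot.place_of("carton",g)[:4]])
for c in [(258,283),(292,280),(302,358),(267,361)]:
    print(at_z(t,[c[0]/2.8+120,c[1]/2.8+120],.056)[:2].round(4))
ok=[d["point"] for d in robot.place_of("carton",f)]
# overlay guess and print brown pixels
hsv=cv2.cvtColor(f["color"],cv2.COLOR_RGB2HSV)
c=proj(f,[.49,.187,.05]).astype(int);print(c)
u0,v0=max(c[0]-100,0),max(c[1]-75,0)
a=cv2.cvtColor(f["color"],cv2.COLOR_RGB2BGR)[v0:v0+150,u0:u0+200];print(u0,v0)
cv2.imwrite("pics/w4c.png",cv2.resize(a,None,fx=4,fy=4,interpolation=cv2.INTER_CUBIC))
import pickle;pickle.dump(f,open("w4.pkl","wb"))
print(robot.read_state()["time"])
```

```text
wrist [([291.8, 118.2], 0.76, [0.4937, 0.1835]), ([379.0, 48.0], 0.73, [0.3999, 0.2823]), ([238.7, 20.5], 0.64, [0.3844, 0.1089])]
top [([188.5, 261.9], 0.93, [0.4093, 0.2874]), ([221.2, 235.8], 0.66, [0.4898, 0.1886])]
[0.5328 0.2066]
[0.5362 0.1708]
[0.4544 0.1587]
[0.451  0.1953]
[297 112]
197 37
19.4583
```

View pics/w4c.png

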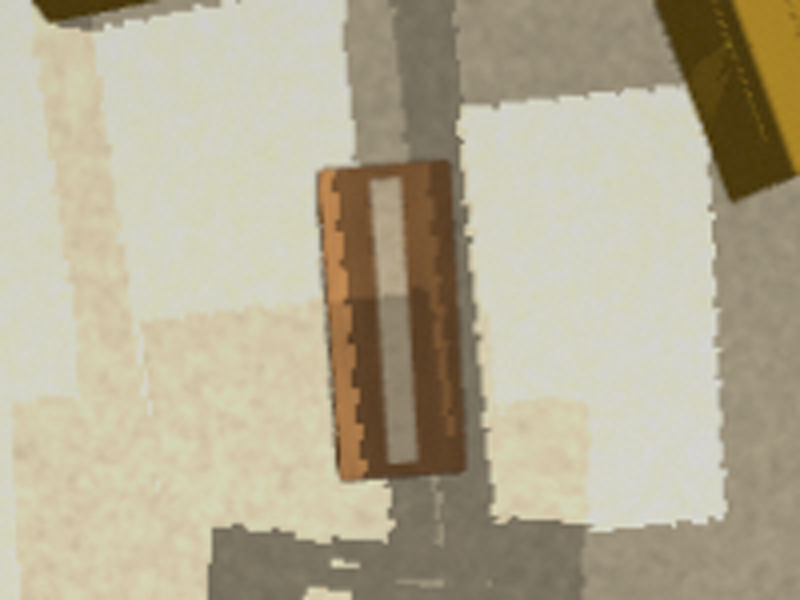

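Run:
```python
from h import *
q=qyaw(TH,True); X=-.173
robot.gripper_to(.48)
robot.move_ptp(W(X,.213,.13),q)
robot.move_linear(W(X,.213,.018),.12)
print(robot.read_state()["opening"],robot.read_state()["wrist_force"])
robot.move_linear(W(X,.19,.018),.06)
for y in (.15,.10,.0555):
    robot.move_linear(W(X,y,.018),.06);print(np.round(robot.read_state()["wrist_force"],2))
robot.dwell(.15)
robot.move_linear(W(X,.075,.018),.1)
robot.move_linear(W(X,.075,.13),.2)
robot.gripper_to(0)
robot.move_ptp(W(-.06,.03,.22),qyaw(TH))
f=grab("wrist");t=grab("top")
for g,n in((f,"wrist"),(t,"top")):
    for d in robot.place_of("carton",g)[:4]:
        p=at_z(g,d["point"],0)[:2]-RACK;print(n,round(d["conf"],2),"rack frame",(p@ex).round(4),(p@ey).round(4))
import pickle;pickle.dump((f,t),open("w5.pkl","wb"))
c=proj(f,W(X,.028,.05)).astype(int);u0,v0=max(c[0]-100,0),max(c[1]-75,0);print(u0,v0)
a=cv2.cvtColor(f["color"],cv2.COLOR_RGB2BGR)[v0:v0+150,u0:u0+200]
cv2.imwrite("pics/w5c.png",cv2.resize(a,None,fx=4,fy=4,interpolation=cv2.INTER_CUBIC))
print(robot.read_state()["time"])
```

```text
0.4799656932558865 [ 0.01205208 -0.0455436  -0.38582595]
[ 0.05 -0.88  0.  ]
[ 0.06 -0.25  0.5 ]
[-0.57  0.08 -0.06]
wrist 0.8 rack frame -0.2558 0.2654
wrist 0.76 rack frame -0.1724 0.0245
wrist 0.22 rack frame -0.007 -0.1097
top 0.7 rack frame -0.2464 0.2677
top 0.67 rack frame -0.1805 0.0304
top 0.64 rack frame -0.2836 0.0976
172 11
29.875
```

View pics/w5c.png

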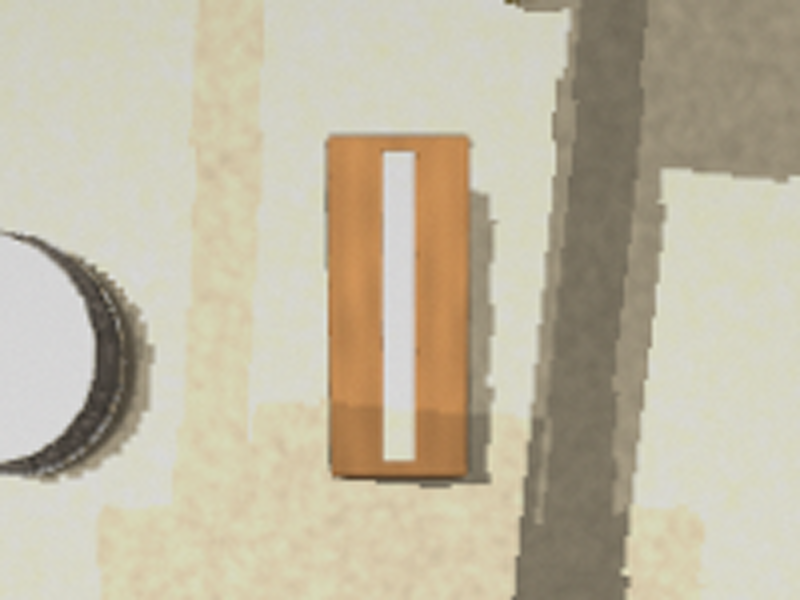

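Run:
```python
from h import *
import pickle
f,t=pickle.load(open("w5.pkl","rb"))
def rf(P): p=P[:2]-RACK; return (p@ex).round(4),(p@ey).round(4)
for c in [(328,135),(468,135),(468,473),(330,473),(398.5,304)]: print(rf(at_z(f,[c[0]/4+172,c[1]/4+11],.056)))
print("yellow",[rf(at_z(t,[c[0]/2.8+120,c[1]/2.8+120],.056)) for c in[(306,425),(388,400),(393,430),(316,455)]])
save(t,"t5.png")
```

```text
(np.float64(-0.2124), np.float64(0.0095))
(np.float64(-0.2123), np.float64(0.0442))
(np.float64(-0.13), np.float64(0.0448))
(np.float64(-0.1301), np.float64(0.0089))
(np.float64(-0.172), np.float64(0.0269))
yellow [(np.float64(-0.2835), np.float64(0.138)), (np.float64(-0.2643), np.float64(0.0507)), (np.float64(-0.2957), np.float64(0.0477)), (np.float64(-0.3151), np.float64(0.1296))]
```

Carton is at rack (−0.172, 0.027) and square, so I'll push it in.

Run:
```python
from h import *
q=qyaw(TH); Y=.0275
robot.move_ptp(W(-.237,Y,.12),q)
robot.move_linear(W(-.237,Y,.018),.12)
F0=np.array(robot.read_state()["wrist_force"])
F=lambda:(np.array(robot.read_state()["wrist_force"])-F0).round(2)
robot.move_linear(W(-.155,Y,.018),.06); print(F())
t=grab("top")
for d in robot.place_of("carton",t)[:4]:
    p=at_z(t,d["point"],0)[:2]-RACK;print(round(d["conf"],2),(p@ex).round(4),(p@ey).round(4))
x=-.155
while x<-.056:
    x+=.005 if x<-.07 else .001
    robot.move_linear(W(x,Y,.018),.06 if x<-.07 else .03); g=F()
    if x>-.075 or abs(g).max()>4: print(round(x,3),g)
    if np.hypot(g[0],g[1])>(7 if x<-.07 else 9): break
robot.dwell(.3); print(x,F(),robot.read_state()["tool_pos"],robot.read_state()["time"])
```

```text
[-0.35  0.81 -0.12]
0.76 -0.2509 0.2686
0.64 -0.2818 0.1011
0.44 0.0036 -0.0017
0.4 -0.1053 0.0227
-0.075 [-0.94 -0.55 -0.32]
-0.07 [-0.22  0.1  -0.03]
-0.069 [-0.12 -0.07 -1.14]
-0.068 [ 0.61  0.15 -0.02]
-0.067 [-0.28 -0.19 -1.57]
-0.066 [ 0.44 -0.95 -0.75]
-0.065 [ 0.39  0.87 -0.2 ]
-0.064 [ 0.01 -0.55 -0.9 ]
-0.063 [-5.9  -1.65  3.27]
-0.062 [-12.05  -2.04  10.21]
-0.061999999999999916 [-12.22  -0.71   9.26] [0.61276189 0.06145721 0.01797527] 39.9333
```

Run:
```python
from h import *
q=qyaw(TH); Y=.0275
robot.move_linear(W(-.10,Y,.018),.1)
robot.move_linear(W(-.12,Y,.16),.2)
robot.move_ptp(W(.09,-.04,.25),q)
f=grab("wrist");save(f,"w6.png");t=grab("top")
for g,n in((f,"wrist"),(t,"top")):
    for d in robot.place_of("carton",g)[:4]:
        p=at_z(g,d["point"],0)[:2]-RACK;print(n,round(d["conf"],2),"rack frame",(p@ex).round(4),(p@ey).round(4))
    for nm in("rack","tin"):
      for d in robot.place_of(nm,g)[:2]: print(nm,n,round(d["conf"],2),at_z(g,d["point"],0)[:2].round(4))
c=proj(f,W(-.011,.028,.05)).astype(int);u0,v0=max(c[0]-100,0),max(c[1]-75,0);print(u0,v0)
cv2.imwrite("pics/w6c.png",cv2.resize(cv2.imread("pics/w6.png")[v0:v0+150,u0:u0+200],None,fx=4,fy=4,interpolation=cv2.INTER_CUBIC))
import pickle;pickle.dump(f,open("w6.pkl","wb"))
print(robot.read_state()["time"],robot.read_state()["wrist_force"])
```

```text
wrist 0.97 rack frame -0.0135 0.0218
rack wrist 0.77 [0.6806 0.0401]
tin wrist 0.46 [0.6372 0.0761]
top 0.96 rack frame -0.2522 0.2641
top 0.41 rack frame -0.0147 0.0273
rack top 0.91 [0.6795 0.0318]
tin top 0.47 [ 0.5194 -0.0548]
tin top 0.46 [0.6657 0.1211]
234 27
42.675 [-0.80985857 -0.51480638 -0.33636112]
```

View pics/w6c.png

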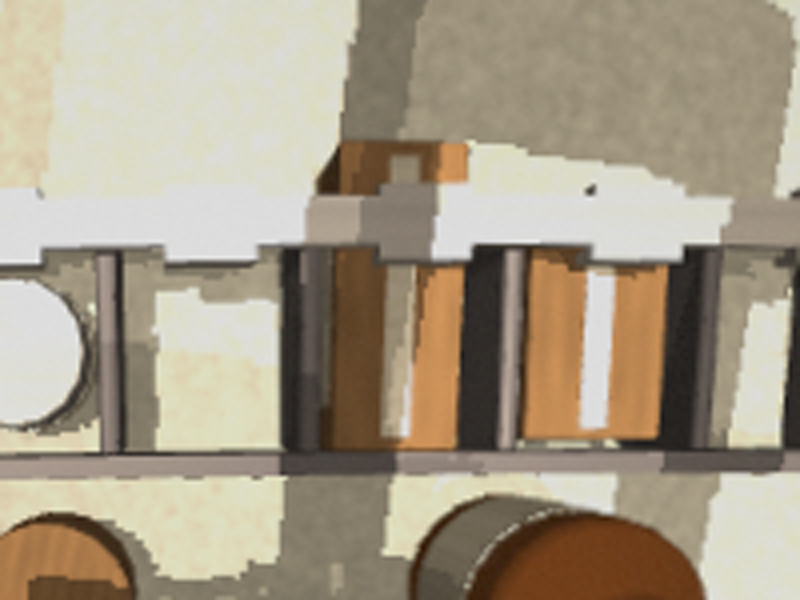

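The last picture shows the carton in the third gap: it is left of the stock box, flush with the back panel with no counter visible between, square, and about 3–4 mm off centre. The arm is clear, so I'm handing in.

```bash
python3 -c "
from workcell import robot
print(robot.hand_in(),robot.read_state()['time'])"
```

```text
the job is handed in; nothing more can be done
the job is handed in; nothing more can be done
```

I did both parts of the task and handed the job in at about 43 s of the 72 s allowed. The hand-in reports no verdict, so what follows rests on my own checks.

- **Rail run:** The shut fingertips ran from plate 1 over plate 2 and stopped at the middle of plate 3. The readings along the way were about 2.2–3.8 N, and the fingertips stopped about 44 mm short of plate 4's centre.
- **Carton:** I pushed it sideways with two open fingertips until it was lined up with the third gap. With the fingers shut, I then pushed it forward until it met a firm stop at about 12 N.

**Last checks:**
- **Position:** The wrist picture shows the carton in the third gap, flush with the back panel and square to within about 0.03 rad. It is roughly 4 mm off the centre line. The networks put its origin at rack x ≈ -14 mm, against -11 mm nominal and a limit of -17 mm.
- **Disagreements:** The firm stop came about 2.5 mm earlier than my rack estimate predicted, and I put that down to error in the estimate. The networks' sideways readings were 22 and 27 mm, where the gap centre is 28 mm. During the final push the wrist also read about 10 N upwards, which I did not explain.
- **Other goods:** I saw nothing disturbed around the rack. The tin read within about 7 mm of its first position, which is near the networks' error. I did not re-measure the mug, the jar or the other goods.

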